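# Start a coarse thumb bolt by feel and hold it

## Robot

A 6-joint arm with a two-finger parallel gripper is mounted at the origin on the work surface. World frame = base frame: x ahead of the robot, y to its left, z up, the work surface at z = 0. Lengths are in m, angles in degrees, forces in N, time in s.
With the tool pointing down it reaches from about 0.425 to 0.925 m from the base axis. Payload 12.5 kg.
Tool frame: the origin (TCP) lies at the very end of the fingers, on their centre line; the grasp point (between the pads) lies 19 mm behind it (robot.pinch_z is the distance from the TCP to the grasp point, in m); z points along the fingers, x is the direction in which the jaws open and shut, and the axes are right-handed (so a half turn about z gives the same grasp; the last joint's range is limited). The gripper opens to 85 mm and grips with 20 to 120 N. Pads are 22 mm wide; open, the fingers measure 114 mm over their backs; the gripper's body (76 mm by 85 mm) begins 54 mm behind the grasp point. The pads swing forward as they close: fully open they stand 13 mm farther back than shut.
Start: joints at [68.835, 28.126, 89.318, -0, 62.55, -6.05], TCP at [0.163, 0.603, 0.231] pointing down, gripper open.
Joint ranges: [-177.58, 177.58], [-47.91, 125.51], [2.72, 160], [-65.01, 245.01], [3.68, 167.84], [-153.87, 153.87]. Speed limits (degrees/s): [127.2, 127.2, 159.86, 180, 180, 180].

## Interface

Orientations are given as [roll, pitch, yaw] about the fixed x, y, z axes, in that order (R = Rz(yaw) Ry(pitch) Rx(roll)).
In Python, from plant import monitor, eyes, robot gives the robot as it stands.
- The arm moves only by the tool jog_arm, never from a script. Its argument "series" is a list that holds one entry, the list of rows, each a list of 6 numbers: the shift along the tool's x, y, z in mm, then the turn, a rotation vector about the tool's x, y, z in degrees. In form: [[[x, y, z, rx, ry, rz], ...]]. A call has 1 to 12 rows; each row is the pose to reach, as a shift and turn from the pose commanded when the call began, along the tool's axes at that moment; what a row does not reach only later rows make up. A row lasts 1/8 s, in which the tool goes at most 62.5 mm and 10.7 degrees, less where a joint would pass 70% of its speed; a pose out of reach is approached as far as the arm can. A call with a gripper value outside its range is refused whole. "grip" is the closure, from 0 (fully open) to 1 (shut), set as the call begins (left out, the last holds). The fingers move at their own pace and stop on an object; "force" is the grip in N (left out, the last holds). Time passes only in rows, so rows that repeat a pose let the fingers close. It gives the time, the measured TCP pose, the force and the opening at its end, in the units of the state.
- monitor.sense(): the state, without advancing time (a new reading comes with each control period).
- eyes.get_image(name): name is "side" or "top" or "wrist"; returns the picture (420x560x3 uint8, red, green, blue); there is no depth.
- eyes.camera_params(name): a dict with "fx", "fy", "cx", "cy" (pixels), "distortion" ([k1, k2, p1, p2, k3] as OpenCV has them; the pictures are not rectified), "position" and "rotation" of the camera in the world. Camera axes: x right, y down, z forward; pixel columns grow to the right and rows downward; lengths in m; the calibration is good to about 2 mm. A picture is of the moment at which its call begins: read the wrist's pose just before it. camera_params takes no time and is no camera call; for the wrist camera it gives the pose at the moment of the call.
- robot.job_done(): hands the job in, once; it reports no verdict.
The state is a dict: "t": time; "joints": joint angles; "joint_vel": joint speeds; "joint_efforts": joint torques, N m; "tcp_pos": TCP position; "ee_rot": TCP orientation; "contact_force": force on the tool from outside, world axes, zero at the start; "ft_torque": the same for the moment, N m; "gripper_width": finger opening in m.
Only numpy, scipy, OpenCV 4.12 (cv2) and the standard library are available. Lean on these libraries where they do the work, as an engineer would, in place of code of your own. Each camera call takes 0.05 s, during which the arm holds its last target.

## Task

The black-knobbed thumb bolt that stands proud on the service stand has only been dropped into its boss: turn it backward (counter-clockwise from above, never forward first, and without lifting it out) until you feel the thread drop, then turn it forward one turn so that it is started. Finish with the gripper still holding the bolt's knob there; do not touch the other bolt, which is already home, and leave the spacer ring and the roller on the stand where they are.

Things in the scene. Friction and masses are not known exactly. Their poses are not given: they have to be found in the camera images.
- bolt: Loose thumb bolt (0.22 kg, 103 mm long) standing in its boss: round black knob 36 mm wide, 24 mm tall, on a 22 mm steel shank. Origin on the axis at mid-height of the knob, some 120 mm above the table; z up; x along the raised steel rib on the knob's top. It turns easily (under 0.1 N m), stays where it is turned, may lean 2 degrees when let go. Grip it firmly, 30 N or more.
- bolt_lug (a point): Outer end of the bolt's leading thread lug, inside the boss, 15 mm from the axis along the bolt's x, 47 mm below its origin. At the start it rests on the first turn, 1.0 to 2.6 rad clockwise of the thread's beginning. Turned back past the beginning it falls 8 mm to the next turn (1.3 mm less per rad turned beyond) once the knob is let go or followed down.
- boss: Fixed steel boss of that bolt: upright tube 44 mm wide, 70 mm tall, on a 12 mm plate. Origin at the centre of its foot, z up. Right-hand thread, 8 mm pitch, beginning at the boss's +x side; it runs down clockwise seen from above, so backward (counter-clockwise) the bolt climbs 8 mm per turn, forward it sinks 8 mm per turn; once under the first turn it cannot be pulled out.
- boss_mouth (a point): Centre of the boss's upper rim, 70 mm above its foot. The bolt's origin is 42.8 mm above this at the thread's beginning before the drop, about 35 mm just after it, 27 mm after one turn forward: fingers gripping the knob at mid-height stay clear of the rim. Nothing within 70 mm of the axis is taller than the rim, so open fingers can turn freely round the knob.
- home_boss: The other, equal boss, fixed, 150 mm away on the same stand, its own bolt already screwed home: that knob's top is 96 mm above the plate, the loose bolt's about 27 mm higher. Origin at the centre of its foot. Not to be touched.
- spacer: Loose aluminium ring, 32 mm in diameter, 14 mm tall, lying on the stand between the bosses. Origin at the centre of its underside.
- roller: Loose grey plastic roller, 28 mm in diameter, 45 mm tall with its narrow neck up, standing on the stand. Origin at the centre of its underside.
Mind the look-alikes: they are no part of the job. Leave any yellow look-alike of the bolt alone.

How it is judged (in metres and radians):
On the way, in this order (a step that is already met when the one before it is completed fails the run):
1. the bolt is turned backward, riding up on its first turn, to the beginning of the thread (x of bolt_lug in the frame of boss above 0.0132 m and z of bolt in the frame of boss above 0.1105 m), for 0.02 s.
2. the thread has dropped onto the next turn near the beginning (x of bolt_lug in the frame of boss above -0.008 m and z of bolt in the frame of boss below 0.108 m), for 0.05 s.
3. the bolt is turned forward about one turn into the thread (z of bolt in the frame of boss between 0.094 and 0.099 m), for 0.1 s.
At the end, for the whole second after the job is handed in: Bolt origin 94 to 99 mm above the boss origin (one turn after the drop, +- about a quarter turn), upright within 0.1 rad, within 7 mm of the boss axis, under 0.15 rad/s, fingers pressing it with over 3 N; spacer and roller within 15 mm of their starts (all of step 3 and contact force between the fingers and bolt above 3 N and angle between bolt's own z axis and vertical below 0.1 rad and horizontal distance between bolt and boss below 0.007 m and angular speed of bolt below 0.15 rad/s and distance of each of spacer, roller from where it was at the start of the episode below 0.015 m); the arm keeps its last pose, push and grip.
It fails at once if the bolt is lifted out (more than 9 mm above the beginning of the thread) (z of bolt in the frame of boss above 0.122 m).
It fails at once if the bolt is turned forward before the thread has dropped (over half a turn along the first turn), or backward more than a third of a turn past the drop (x of bolt_lug in the frame of boss below -0.0095 m and y of bolt_lug in the frame of boss above 0.0035 m and z of bolt in the frame of boss between 0.1065 and 0.1095 m).
It fails at once if the other bolt or its boss is touched (contact force between any of the fingers, the arm and home_boss above 1 N).
It fails at once if the spacer or the roller is pushed away (distance of any of spacer, roller from where it was at the start of the episode above 0.015 m).
It also fails if it takes over 72 s, if anything falls off the work surface, if the arm or the gripper's body presses on something with over 40 N, if the wrist force passes 120 N, or if a joint passes its speed limit or range.

## Working session

There is one attempt and no reset: what is moved stays moved. The work goes in short steps, Python scripts to look and compute and a tool call to move; the robot and the scene stay as the last step left them, time stands still between calls to the robot, and variables do not carry over. Pictures are saved under pics/ and viewed, and the job is handed in when it is done.

Besides the shell and the picture viewer there is one more tool, called after "Emit:" as a command line: name --argument value ..., lists and objects as JSON in quotes. jog_arm: Moves the arm, as the interface text tells. Its arguments: {"type":"object","properties":{"series":{"type":"array"},"grip":{"type":"number"},"force":{"type":"number"}},"required":["series"]}

```bash
mkdir -p pics; ls; python3 - <<'E'
from plant import monitor, eyes, robot
import cv2
print(monitor.sense())
print(robot.pinch_z)
for n in ["side","top","wrist"]:
    p=eyes.camera_params(n); print(n,p)
    im=eyes.get_image(n); cv2.imwrite(f"pics/{n}0.png",im[:,:,::-1])
E
```

```text
pics
{'t': 0.0, 'joints': array([ 6.88352324e+01,  2.81663590e+01,  8.93504947e+01,  2.63611756e-04,
        6.25500181e+01, -6.05059321e+00]), 'joint_vel': array([ 0.03898438, -0.01423042, -0.19402052, -0.04852948, -0.00620904,
        0.0180454 ]), 'joint_efforts': array([-6.07801758e-04, -6.18457460e+01, -2.61585045e+01, -1.56868982e-04,
        4.14761234e-03, -8.48031277e-06]), 'tcp_pos': array([0.16285967, 0.60316979, 0.23070154]), 'ee_rot': array([-1.79992719e+02,  6.64746296e-02,  7.48857082e+01]), 'contact_force': array([ 0.06165291, -1.06132836,  0.03374111]), 'ft_torque': array([-0.06413147,  0.02123925, -0.06543071]), 'gripper_width': 0.08538378730840147}
0.0187
side {'fx': 492.53592861106745, 'fy': 492.53592861106745, 'cx': 280.5650672653176, 'cy': 207.00755347645705, 'distortion': array([-0.06261938,  0.        ,  0.        ,  0.        ,  0.        ]), 'position': array([ 0.34560817, -0.44343218,  0.50092922]), 'rotation': array([-126.67192572,    1.35167931,  -23.21992946])}
top {'fx': 423.8528166350884, 'fy': 423.8528166350884, 'cx': 288.60710289695095, 'cy': 201.74692647381482, 'distortion': array([-0.07064318,  0.        ,  0.        ,  0.        ,  0.        ]), 'position': array([0.48349431, 0.06057263, 0.75499925]), 'rotation': array([-172.36047674,   -0.92249687,  -90.47253845])}
wrist {'fx': 321.0031294488281, 'fy': 321.0031294488281, 'cx': 277.00185625359194, 'cy': 205.341886361234, 'distortion': array([-0.07773138,  0.        ,  0.        ,  0.        ,  0.        ]), 'position': array([0.09619475, 0.62106   , 0.37354022]), 'rotation': array([ 1.64423726e+02, -2.59219623e-02,  7.49078761e+01])}
```

View pics/side0.png

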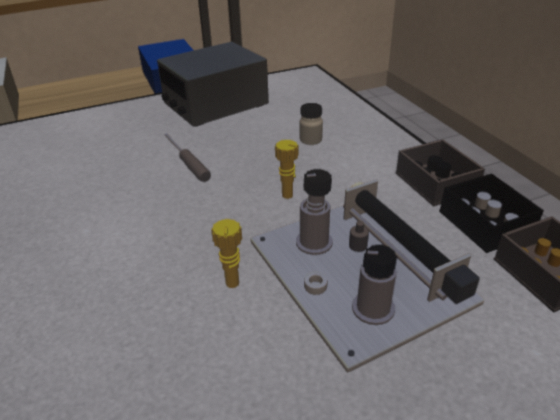

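View pics/top0.png

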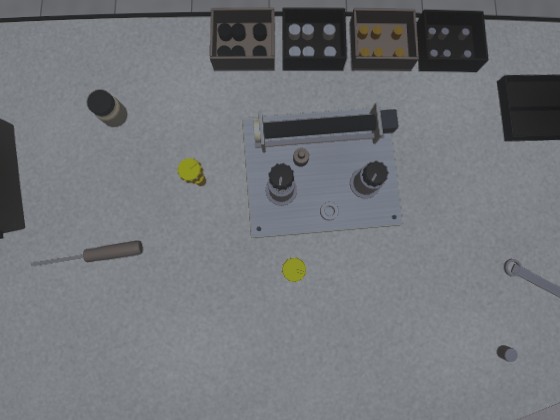

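View pics/wrist0.png

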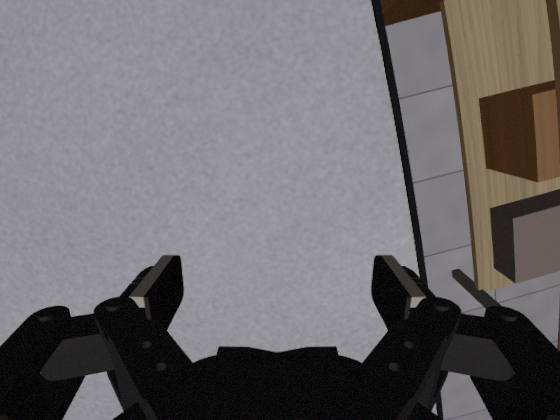

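Candidates: the bolt with its shank showing at side (317,183) / top (281,178), the screwed-home bolt at side (379,260) / top (374,175), and two yellow look-alikes at top (190,170) and (294,270). The first is the loose one, because its knob is black and its steel shank shows above the boss. I'll confirm with an enlarged crop.

```bash
python3 - <<'E'
import cv2, numpy as np
s=cv2.imread('pics/side0.png')[160:330,240:420]; t=cv2.imread('pics/top0.png')[140:230,250:400]
def e(x,k): 
    y=cv2.resize(x,None,fx=k,fy=k,interpolation=cv2.INTER_CUBIC); return np.clip(255*(y/255.)**0.6,0,255).astype(np.uint8)
cv2.imwrite('pics/c_side.png',e(s,3.3)); cv2.imwrite('pics/c_top.png',e(t,5.3))
E
```

```text
(no output)
```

View pics/c_side.png

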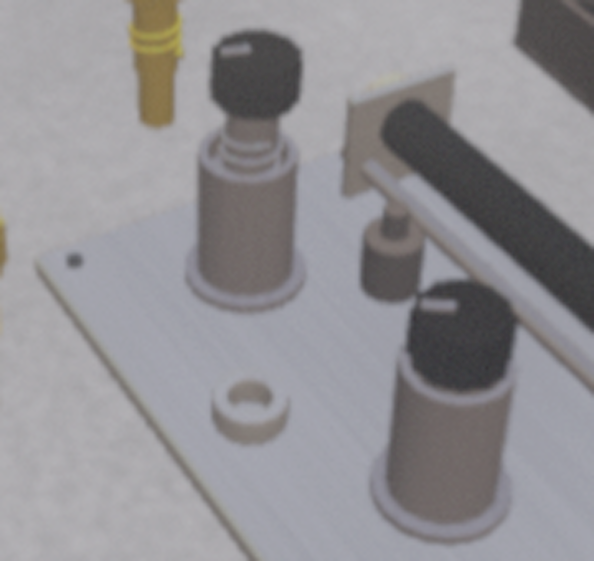

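View pics/c_top.png

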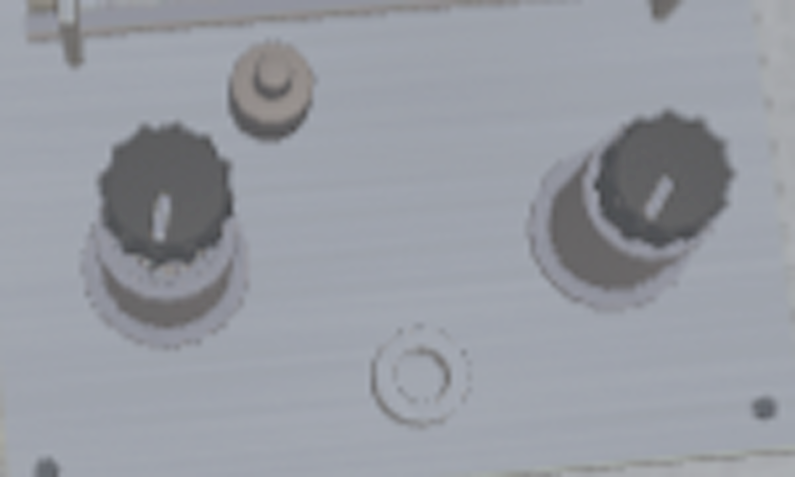

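The crops confirm it. The left bolt at top (281,177) is the loose one, with its shank showing above the boss rim. The right one at (374,173) sits home. Next I'll triangulate.

```bash
cat > h.py <<'E'
import numpy as np, cv2
from scipy.spatial.transform import Rotation as R
def ray(p,uv):
    K=np.array([[p['fx'],0,p['cx']],[0,p['fy'],p['cy']],[0,0,1]])
    n=cv2.undistortPoints(np.array([[uv]],float),K,np.array(p['distortion']))[0,0]
    d=R.from_euler('xyz',p['rotation'],degrees=True).apply([n[0],n[1],1.]); return np.array(p['position']),d/np.linalg.norm(d)
def plane(p,uv,z):
    o,d=ray(p,uv); return o+d*(z-o[2])/d[2]
def tri(rs):
    A=sum(np.eye(3)-np.outer(d,d) for o,d in rs); b=sum((np.eye(3)-np.outer(d,d))@o for o,d in rs)
    x=np.linalg.solve(A,b); return x,[np.linalg.norm(np.cross(x-o,d)) for o,d in rs]
def proj(p,X):
    r=R.from_euler('xyz',p['rotation'],degrees=True)
    K=np.array([[p['fx'],0,p['cx']],[0,p['fy'],p['cy']],[0,0,1]])
    q=r.inv().apply(np.atleast_2d(X)-p['position'])
    return cv2.projectPoints(q.astype(float),np.zeros(3),np.zeros(3),K,np.array(p['distortion']))[0][:,0]
E
python3 - <<'E'
from plant import eyes
from h import *
T=eyes.camera_params('top'); S=eyes.camera_params('side')
ct=lambda x,y:(250+(x+.5)/5.3-.5,140+(y+.5)/5.3-.5); cs=lambda x,y:(240+(x+.5)/3.3-.5,160+(y+.5)/3.3-.5)
top=ct(166,189); st=cs(256,54)
print(tri([ray(T,top),ray(S,st)]))
print('knobtop @.135',plane(T,top,.135),plane(S,st,.135))
hb=ct(665,180); print('home @.108',plane(T,hb,.108), plane(S,cs(463,310),.108))
a=plane(T,ct(162,198),.136);b=plane(T,ct(160,238),.136); print('rib',a,b,np.degrees(np.arctan2(*(b-a)[1::-1])), np.linalg.norm(b-a))
print('spacer',plane(T,ct(420,376),.026),plane(S,cs(250,400),.026))
print('roller',plane(T,ct(272,75),.057))
# plate corners screws
print('screw',plane(T,ct(46,468),.012),plane(T,ct(764,407),.012))
print('flange(boss foot)',plane(T,ct(166,268),.014))
E
```

```text
(array([0.60725721, 0.06103353, 0.13081459]), [np.float64(1.0438030774515181e-05), np.float64(1.0438030774445577e-05)])
knobtop @.135 [0.60643725 0.06102688 0.135     ] [0.60428753 0.0553298  0.135     ]
home @.108 [ 0.6138757 -0.0862173  0.108    ] [ 0.61528152 -0.08899737  0.108     ]
rib [0.60367726 0.06216154 0.136     ] [0.5923054  0.06278262 0.136     ] 176.87386786057326 0.01138880976196129
spacer [ 0.56537878 -0.02163902  0.026     ] [ 0.56379865 -0.0251527   0.026     ]
roller [0.65874678 0.02708546 0.057     ]
screw [0.5371274  0.10136317 0.012     ] [ 0.55569856 -0.13871795  0.012     ]
flange(boss foot) [0.60357292 0.06126919 0.014     ]
```

Emit:
jog_arm --series '[[[-30,42,0,0,0,8],[-70,97,0,0,0,18],[-112,156,0,0,0,28],[-153,213,0,0,0,38],[-194,270,0,0,0,48],[-235,327,0,0,0,58],[-276,384,0,0,0,68],[-317,441,0,0,0,78],[-355,494,0,0,0,88],[-385,536,0,0,0,98],[-403,561,0,0,0,108],[-409,569,0,0,0,118]]]' --grip 0

```text
t: 1.65
tcp_pos: [0.6071, 0.0573, 0.2307]
ee_rot: [180.0, 0.0, -43.6]
contact_force: [-0.0, 0.3, 0.1]
gripper_width: 0.0853
```

Emit:
jog_arm --series '[[[0,0,0,0,0,2],[0,0,0,0,0,2]]]'

```text
t: 1.9
tcp_pos: [0.605, 0.0608, 0.2311]
ee_rot: [180.0, 0.0, -45.0]
contact_force: [-0.6, -0.6, 0.1]
gripper_width: 0.0855
```

```bash
python3 - <<'E'
from plant import monitor, eyes
from h import *
s=monitor.sense(); print(s['t'],s['joints'].round(2),s['tcp_pos'],s['ee_rot'],s['contact_force'],s['ft_torque'])
p=eyes.camera_params('wrist'); np.save('w1.npy',p,allow_pickle=True)
im=eyes.get_image('wrist')[:,:,::-1]; cv2.imwrite('pics/w1.png',np.clip(255*(im/255.)**0.6,0,255).astype(np.uint8))
print(p['position'],p['rotation'],proj(p,[[.606,.060,.135]]))
E
```

```text
1.9 [-4.900e-01  2.676e+01  9.179e+01  2.000e-02  6.148e+01  4.447e+01] [0.60498906 0.06083698 0.23110588] [ 1.79981812e+02  3.86870414e-02 -4.49635762e+01] [-0.60433644 -0.64956533  0.10012268] [ 0.01457761  0.03271367 -0.00997927]
[0.65184186 0.10886681 0.3738306 ] [ 1.64515656e+02  5.43195133e-02 -4.49411179e+01] [[279.97395749 206.35031102]]
```

View pics/w1.png

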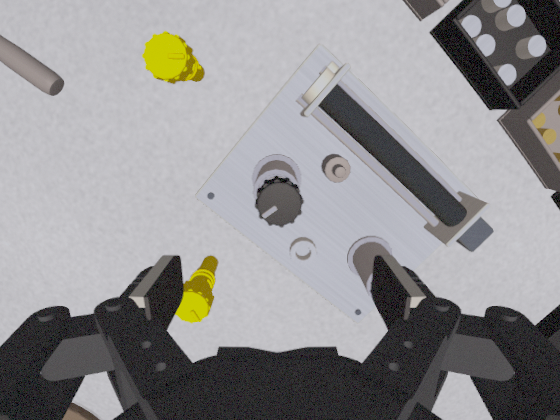

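```bash
python3 - <<'E'
from h import *
c=cv2.imread('pics/w1.png')[140:240,230:330]; cv2.imwrite('pics/w1c.png',cv2.resize(c,None,fx=6,fy=6,interpolation=cv2.INTER_CUBIC))
E
```

```text
(no output)
```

View pics/w1c.png

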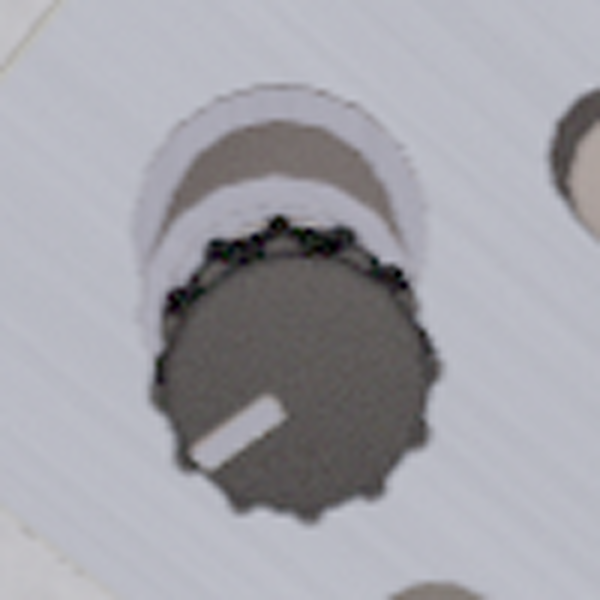

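```bash
python3 - <<'E'
from h import *
p=np.load('w1.npy',allow_pickle=True).item()
f=lambda x,y:(230+(x+.5)/6-.5,140+(y+.5)/6-.5)
print(plane(p,f(297,384),.135))
for a in [(163,384),(432,384),(297,255),(297,515)]: print(plane(p,f(*a),.135))
print('rib',plane(p,f(205,455),.135)-plane(p,f(280,408),.135), plane(p,f(242,432),.135))
# flange at z~.014-.016
def circ(cx,cy,r,z,n=40):
    t=np.linspace(0,2*np.pi,n); return np.c_[cx+r*np.cos(t),cy+r*np.sin(t),0*t+z]
from scipy.optimize import minimize
im=cv2.resize(cv2.imread('pics/w1.png')[140:240,230:330],None,fx=6,fy=6,interpolation=cv2.INTER_CUBIC)
for (x,y) in [(.606,.060),(.607,.0585)]:
  o=im.copy()
  for r,z,c in [(.022,.082,(0,255,0)),(.022,.012,(0,0,255)),(.0168,.135,(255,0,0))]:
    q=(proj(p,circ(x,y,r,z))-[230,140]+.5)*6-.5
    cv2.polylines(o,[q.astype(np.int32)],True,c,1)
  cv2.imwrite(f'pics/ov_{x}.png',o)
E
```

```text
[0.60707483 0.06205672 0.135     ]
[0.59488181 0.07421905 0.135     ]
[0.61936057 0.0498034  0.135     ]
[0.6189689  0.07401569 0.135     ]
[0.59453938 0.04945121 0.135     ]
rib [-0.01137907  0.00238848  0.        ] [0.59749952 0.06251959 0.135     ]
```

View pics/ov_0.606.png

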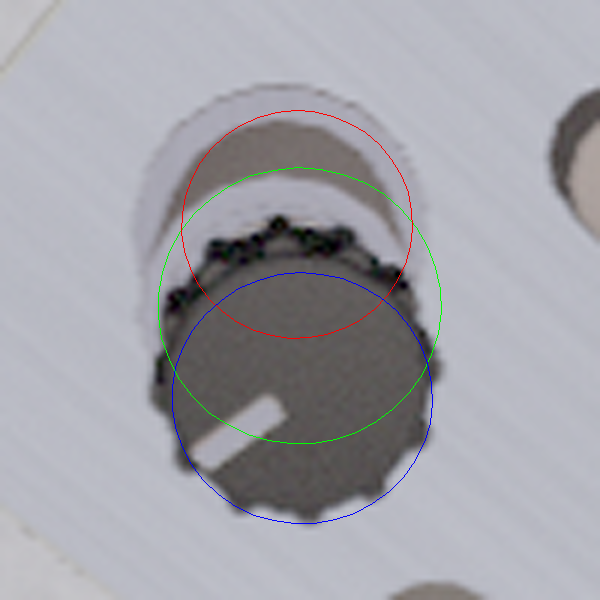

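Emit:
jog_arm --series '[[[-0.4,0.2,20,0,0,0],[-0.7,0.4,45,0,0,0],[-1,0.6,70,0,0,0],[-1.3,0.8,90,0,0,0],[-1.3,0.8,90,0,0,0]]]'

```text
t: 2.58
tcp_pos: [0.6031, 0.0616, 0.1404]
ee_rot: [179.9, 0.1, -44.9]
contact_force: [-0.2, -0.5, 0.1]
gripper_width: 0.0854
```

```bash
python3 - <<'E'
from plant import monitor, eyes
from h import *
s=monitor.sense(); print(s['t'],s['joints'].round(2),s['tcp_pos'],s['ee_rot'],s['contact_force'],s['ft_torque'])
p=eyes.camera_params('wrist'); np.save('w2.npy',p,allow_pickle=True)
g=lambda im:np.clip(255*(im/255.)**0.6,0,255).astype(np.uint8)
im=eyes.get_image('wrist')[:,:,::-1]; cv2.imwrite('pics/w2.png',g(im))
im=eyes.get_image('side')[:,:,::-1][120:290,220:420]; cv2.imwrite('pics/s2.png',g(cv2.resize(im,None,fx=3,fy=3)))
E
```

```text
2.575 [-4.100e-01  3.247e+01  9.732e+01  1.000e-02  5.035e+01  4.453e+01] [0.60309829 0.06159596 0.14043298] [ 1.79908364e+02  1.03436651e-01 -4.49441468e+01] [-0.21430905 -0.46784496  0.13044224] [-0.03996008  0.01393148 -0.04755773]
```

View pics/w2.png

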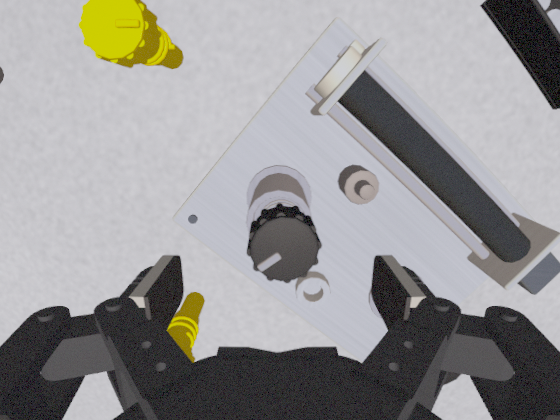

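View pics/s2.png

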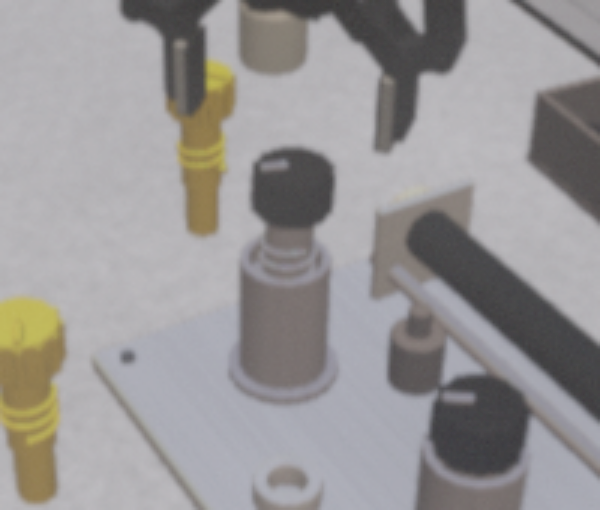

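Emit:
jog_arm --series '[[[0,0,15,0,0,0],[0,0,30,0,0,0],[0,0,36,0,0,0],[0,0,36,0,0,0]]]'

```text
t: 3.18
tcp_pos: [0.6039, 0.0605, 0.1046]
ee_rot: [180.0, 0.1, -45.1]
contact_force: [-0.1, -0.5, 1.5]
gripper_width: 0.0855
```

Emit:
jog_arm --series '[[[0,0,0,0,0,0],[0,0,0,0,0,0],[0,0,0,0,0,0],[0,0,0,0,0,0],[0,0,0,0,0,0],[0,0,0,0,0,0],[0,0,0,0,0,0],[0,0,0,0,0,0]]]' --grip 1 --force 45

```text
t: 4.18
tcp_pos: [0.6043, 0.0606, 0.1055]
ee_rot: [-180.0, -0.0, -45.1]
contact_force: [1.1, 1.0, 5.2]
gripper_width: 0.0346
```

```bash
cat > look.py <<'E'
from plant import monitor, eyes
from h import *
import sys
k=sys.argv[1]
s=monitor.sense(); print(s['t'],s['joints'].round(2),s['tcp_pos'],s['ee_rot'],s['contact_force'].round(2),s['ft_torque'].round(2),s['gripper_width'])
g=lambda im:np.clip(255*(im/255.)**0.6,0,255).astype(np.uint8)
a=eyes.get_image('side')[:,:,::-1][150:260,260:380]; b=eyes.get_image('wrist')[:,:,::-1][130:330,180:380]
a=cv2.resize(a,None,fx=4.5,fy=4.5)[:480,:]; a=cv2.copyMakeBorder(a,0,480-a.shape[0],0,0,0) if a.shape[0]<480 else a
b=cv2.resize(b,(480,480)); a=cv2.resize(a,(310*480//310,480))[:, :]
cv2.imwrite(f'pics/{k}.png',g(cv2.resize(np.hstack([a,b]),(800,400))))
E
python3 look.py g1
```

```text
4.175 [-5.100e-01  3.510e+01  9.881e+01  1.000e-02  4.606e+01  4.460e+01] [0.60433521 0.06057581 0.10554649] [-1.79967940e+02 -1.97558716e-02 -4.51172641e+01] [1.11 0.98 5.2 ] [ 0.22  0.   -0.03] 0.03464672427073752
```

View pics/g1.png

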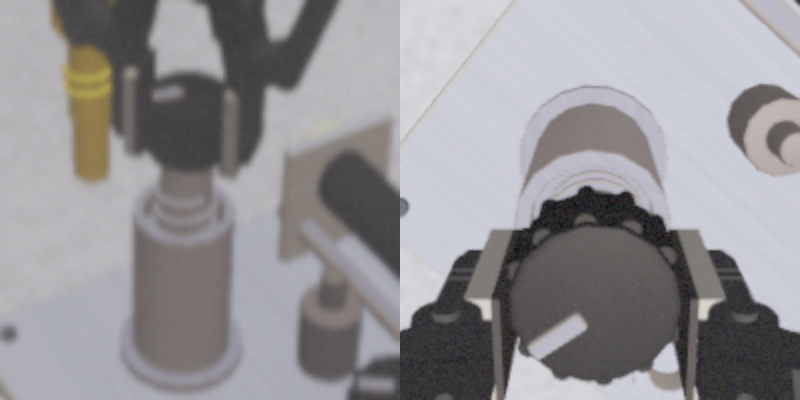

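Emit:
jog_arm --series '[[[0,0,-0.1,0,0,-6],[0,0,-0.2,0,0,-12],[0,0,-0.4,0,0,-18],[0,0,-0.5,0,0,-24],[0,0,-0.6,0,0,-30],[0,0,-0.8,0,0,-36],[0,0,-0.9,0,0,-42],[0,0,-1.0,0,0,-48],[0,0,-1.1,0,0,-52],[0,0,-1.1,0,0,-52]]]'

```text
t: 5.52
tcp_pos: [0.6042, 0.0608, 0.1066]
ee_rot: [-180.0, -0.0, 6.9]
contact_force: [-0.4, 2.3, 5.5]
gripper_width: 0.0347
```

```bash
python3 look.py g2
```

```text
5.525 [-5.000e-01  3.501e+01  9.877e+01  2.000e-02  4.620e+01 -7.460e+00] [0.60420133 0.06075891 0.10663179] [-1.79984723e+02 -2.12067801e-02  6.94345527e+00] [-0.41  2.33  5.49] [ 0.35  0.08 -0.07] 0.03467059440537775
```

View pics/g2.png

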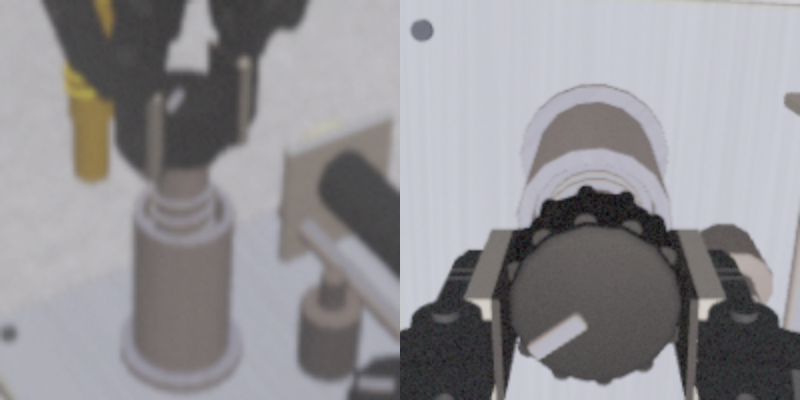

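Emit:
jog_arm --series '[[[0,0,-0.1,0,0,-5],[0,0,-0.2,0,0,-10],[0,0,-0.3,0,0,-15],[0,0,-0.3,0,0,-15]]]'

```text
t: 6.12
tcp_pos: [0.6043, 0.0607, 0.1069]
ee_rot: [-180.0, -0.0, 22.0]
contact_force: [0.1, 1.5, 5.1]
gripper_width: 0.0345
```

Emit:
jog_arm --series '[[[0,0,-0.1,0,0,-5],[0,0,-0.2,0,0,-10],[0,0,-0.3,0,0,-15],[0,0,-0.3,0,0,-15]]]'

```text
t: 6.62
tcp_pos: [0.6043, 0.0608, 0.1073]
ee_rot: [180.0, -0.0, 37.0]
contact_force: [0.3, 2.2, 5.6]
gripper_width: 0.035
```

Turned 82° back, with the thread reaction steady at 5.5 N. I'll continue.

Emit:
jog_arm --series '[[[0,0,-0.1,0,0,-5],[0,0,-0.2,0,0,-10],[0,0,-0.3,0,0,-15],[0,0,-0.3,0,0,-15]]]'

```text
t: 7.12
tcp_pos: [0.6044, 0.0608, 0.1077]
ee_rot: [180.0, -0.0, 52.0]
contact_force: [-0.2, 2.2, 5.8]
gripper_width: 0.0347
```

Emit:
jog_arm --series '[[[0,0,-0.1,0,0,-5],[0,0,-0.2,0,0,-10],[0,0,-0.3,0,0,-15],[0,0,-0.3,0,0,-15]]]'

```text
t: 7.62
tcp_pos: [0.6044, 0.0609, 0.108]
ee_rot: [180.0, -0.0, 67.0]
contact_force: [0.0, 2.8, 6.8]
gripper_width: 0.0348
```

Emit:
jog_arm --series '[[[0,0,-0.1,0,0,-5],[0,0,-0.2,0,0,-10],[0,0,-0.3,0,0,-15],[0,0,-0.3,0,0,-15]]]'

```text
t: 8.12
tcp_pos: [0.6042, 0.061, 0.1082]
ee_rot: [180.0, -0.0, 82.0]
contact_force: [-0.3, 3.1, 5.9]
gripper_width: 0.0349
```

Emit:
jog_arm --series '[[[0,0,-0.1,0,0,-5],[0,0,-0.2,0,0,-10],[0,0,-0.3,0,0,-15],[0,0,-0.3,0,0,-15]]]'

```text
t: 8.62
tcp_pos: [0.6042, 0.061, 0.1085]
ee_rot: [180.0, -0.0, 97.0]
contact_force: [-0.7, 3.8, 7.0]
gripper_width: 0.0351
```

Emit:
jog_arm --series '[[[0,0,-0.1,0,0,-5],[0,0,-0.2,0,0,-10],[0,0,-0.2,0,0,-10]]]'

```text
t: 9.0
tcp_pos: [0.6042, 0.061, 0.1083]
ee_rot: [180.0, -0.0, 106.9]
contact_force: [1.1, 5.5, 2.3]
gripper_width: 0.0348
```

Emit:
jog_arm --series '[[[0,0,0,0,0,-5],[0,0,0,0,0,-10],[0,0,0,0,0,-10]]]'

```text
t: 9.38
tcp_pos: [0.604, 0.0609, 0.1079]
ee_rot: [-180.0, -0.0, 116.8]
contact_force: [1.7, 5.2, -2.9]
gripper_width: 0.0349
```

```bash
python3 look.py g3
```

```text
9.375 [-4.900e-01  3.491e+01  9.872e+01  5.000e-02  4.641e+01 -1.173e+02] [0.60395425 0.06090833 0.10794333] [-1.79982213e+02 -4.69287142e-02  1.16781840e+02] [ 1.67  5.21 -2.89] [ 1.14 -0.1   0.05] 0.034935596162118096
```

View pics/g3.png

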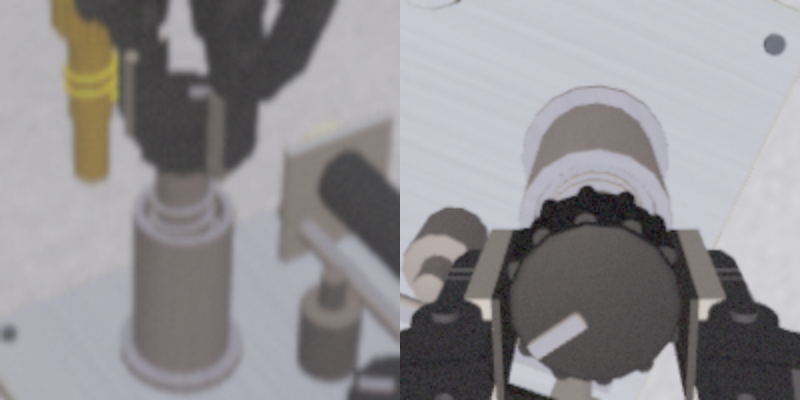

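The support force went from +7 to −2.9 N, which is just the bolt hanging in the gripper, so the thread's beginning is passed at about 150° back. I'll turn 6° more for margin and then follow it down.

Emit:
jog_arm --series '[[[0,0,0,0,0,-6],[0,0,0,0,0,-6],[0,0,1,0,0,-6],[0,0,2,0,0,-6],[0,0,3,0,0,-6],[0,0,3,0,0,-6]]]'

```text
t: 10.22
tcp_pos: [0.6042, 0.0609, 0.1055]
ee_rot: [180.0, -0.0, 122.7]
contact_force: [1.0, 5.9, 3.2]
gripper_width: 0.0349
```

Emit:
jog_arm --series '[[[0,0,1,0,0,0],[0,0,2,0,0,0],[0,0,2,0,0,0]]]'

```text
t: 10.6
tcp_pos: [0.6043, 0.061, 0.1037]
ee_rot: [180.0, -0.0, 122.7]
contact_force: [0.3, 6.5, 4.0]
gripper_width: 0.0347
```

Emit:
jog_arm --series '[[[0.5,0.3,1,0,0,0],[0.8,0.5,2,0,0,0],[0.8,0.5,2,0,0,0]]]'

```text
t: 10.98
tcp_pos: [0.6042, 0.0614, 0.1015]
ee_rot: [180.0, 0.0, 122.8]
contact_force: [0.9, 1.7, 3.7]
gripper_width: 0.0348
```

```bash
python3 look.py g4
```

```text
10.975 [-4.3000e-01  3.5410e+01  9.8960e+01 -1.0000e-02  4.5610e+01 -1.2325e+02] [0.60424968 0.06137473 0.10150707] [1.79985010e+02 1.47809605e-02 1.22830532e+02] [0.95 1.73 3.74] [ 0.36 -0.15 -0.05] 0.03482008732724101
```

View pics/g4.png

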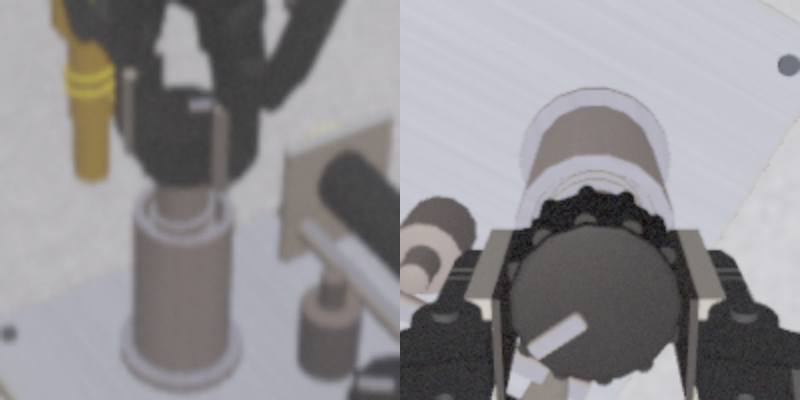

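Emit:
jog_arm --series '[[[0,0,0.7,0,0,0],[0,0,1.4,0,0,0],[0,0,1.4,0,0,0]]]'

```text
t: 11.45
tcp_pos: [0.6044, 0.0614, 0.101]
ee_rot: [179.9, 0.0, 122.9]
contact_force: [-1.6, 2.2, 13.5]
gripper_width: 0.0347
```

Seated on the next turn (Fz 13.5 N, about 7.4 mm below the peak, 7.5 expected). Now forward, following the pitch down at 0.222 mm per 10°.

Emit:
jog_arm --series '[[[0,0,-0.6,0,0,0],[0,0,-0.5,0,0,8],[0,0,-0.3,0,0,18],[0,0,-0.1,0,0,28],[0,0,0.1,0,0,38],[0,0,0.3,0,0,48],[0,0,0.6,0,0,58],[0,0,0.8,0,0,68],[0,0,1.0,0,0,78],[0,0,1.2,0,0,88],[0,0,1.4,0,0,95],[0,0,1.5,0,0,95]]]'

```text
t: 12.95
tcp_pos: [0.6045, 0.0612, 0.099]
ee_rot: [180.0, -0.0, 27.7]
contact_force: [0.5, 0.7, 8.5]
gripper_width: 0.0347
```

```bash
python3 look.py g5
```

```text
12.95 [-4.400e-01  3.561e+01  9.905e+01 -2.000e-02  4.528e+01 -2.818e+01] [0.6044793  0.06116837 0.09901059] [ 1.79960666e+02 -4.63817809e-02  2.77476120e+01] [0.54 0.69 8.46] [ 0.09  0.09 -0.13] 0.034729812240042825
```

View pics/g5.png

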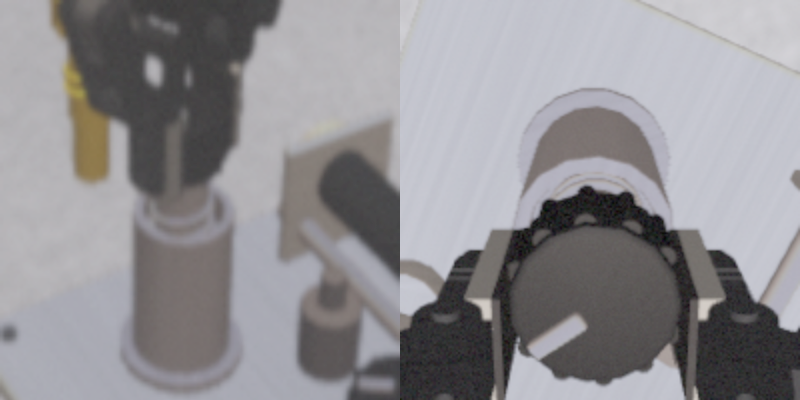

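Emit:
jog_arm --series '[[[0,0,0.2,0,0,10],[0,0,0.4,0,0,20],[0,0,0.6,0,0,30],[0,0,0.8,0,0,40],[0,0,1.1,0,0,50],[0,0,1.3,0,0,60],[0,0,1.5,0,0,70],[0,0,1.7,0,0,80],[0,0,1.9,0,0,90],[0,0,2.2,0,0,100],[0,0,2.3,0,0,105],[0,0,2.3,0,0,105]]]'

```text
t: 14.55
tcp_pos: [0.604, 0.0609, 0.0966]
ee_rot: [180.0, -0.0, -77.2]
contact_force: [-1.4, -2.3, 8.1]
gripper_width: 0.0346
```

Emit:
jog_arm --series '[[[0,0,-0.6,0,0,0],[0,0,-0.6,0,0,0]]]'

```text
t: 14.8
tcp_pos: [0.604, 0.061, 0.0968]
ee_rot: [180.0, -0.0, -77.1]
contact_force: [-1.4, -2.7, 4.0]
gripper_width: 0.0347
```

200° forward so far, z tracking the pitch. I'll open, rewind 200° and regrip.

Emit:
jog_arm --series '[[[0,0,0,0,0,0],[0,0,0,0,0,0],[0,0,0,0,0,0],[0,0,0,0,0,0],[0,0,0,0,0,0],[0,0,0,0,0,0]]]' --grip 0

```text
t: 15.55
tcp_pos: [0.6041, 0.0615, 0.0968]
ee_rot: [-180.0, 0.0, -77.1]
contact_force: [0.7, -0.9, -0.4]
gripper_width: 0.0852
```

```bash
python3 look.py g6
```

```text
15.55 [-4.200e-01  3.578e+01  9.915e+01  1.000e-02  4.507e+01  7.669e+01] [0.60411693 0.06151863 0.09681392] [-1.79996350e+02  2.86281439e-03 -7.71118828e+01] [ 0.66 -0.89 -0.38] [-0.    0.01  0.01] 0.0851688820080844
```

View pics/g6.png

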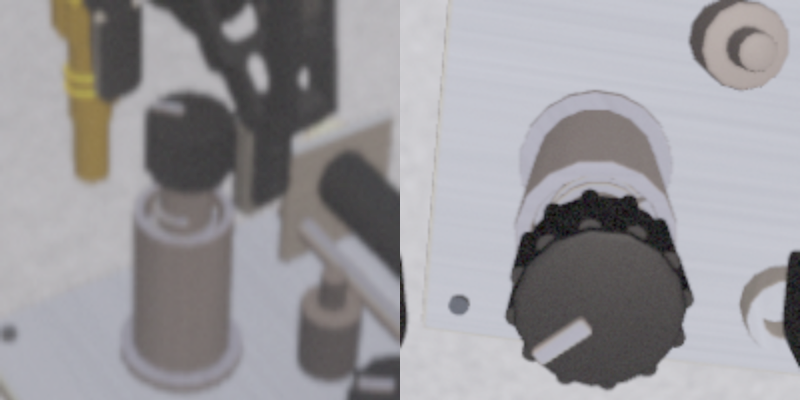

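Emit:
jog_arm --series '[[[0,0,0,0,0,-8],[0,0,0,0,0,-18],[0,0,0,0,0,-28],[0,0,0,0,0,-38],[0,0,0,0,0,-48],[0,0,0,0,0,-58],[0,0,0,0,0,-68],[0,0,0,0,0,-78],[0,0,0,0,0,-88],[0,0,0,0,0,-96],[0,0,0,0,0,-100],[0,0,0,0,0,-100]]]'

```text
t: 17.15
tcp_pos: [0.6041, 0.0615, 0.0968]
ee_rot: [-180.0, -0.0, 22.9]
contact_force: [1.0, -0.2, -0.8]
gripper_width: 0.0852
```

Emit:
jog_arm --series '[[[0,0,0,0,0,-8],[0,0,0,0,0,-18],[0,0,0,0,0,-28],[0,0,0,0,0,-38],[0,0,0,0,0,-48],[0,0,0,0,0,-58],[0,0,0,0,0,-68],[0,0,0,0,0,-78],[0,0,0,0,0,-88],[0,0,0,0,0,-96],[0,0,0,0,0,-100],[0,0,0,0,0,-100]]]'

```text
t: 18.65
tcp_pos: [0.6041, 0.0615, 0.0968]
ee_rot: [180.0, -0.0, 122.8]
contact_force: [0.3, 0.0, -1.2]
gripper_width: 0.0853
```

Emit:
jog_arm --series '[[[0,0,0,0,0,0],[0,0,0,0,0,0],[0,0,0,0,0,0],[0,0,0,0,0,0],[0,0,0,0,0,0],[0,0,0,0,0,0],[0,0,0,0,0,0],[0,0,0,0,0,0]]]' --grip 1 --force 45

```text
t: 19.65
tcp_pos: [0.6042, 0.0615, 0.0969]
ee_rot: [180.0, -0.0, 122.9]
contact_force: [-0.4, 1.1, 3.3]
gripper_width: 0.0349
```

```bash
python3 look.py g7
```

```text
19.65 [-4.2000e-01  3.5770e+01  9.9140e+01  1.0000e-02  4.5070e+01 -1.2331e+02] [0.60417346 0.06154812 0.09687055] [ 1.79986396e+02 -2.03070264e-03  1.22883623e+02] [-0.43  1.12  3.33] [0.24 0.1  0.01] 0.03491253323934358
```

View pics/g7.png

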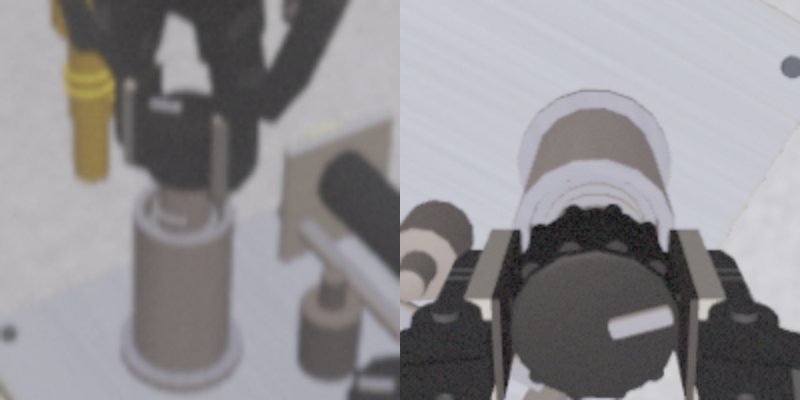

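Emit:
jog_arm --series '[[[0,0,0.2,0,0,8],[0,0,0.4,0,0,18],[0,0,0.7,0,0,28],[0,0,0.9,0,0,38],[0,0,1.1,0,0,48],[0,0,1.3,0,0,58],[0,0,1.6,0,0,68],[0,0,1.8,0,0,78],[0,0,2.0,0,0,88],[0,0,2.2,0,0,95],[0,0,2.3,0,0,100],[0,0,2.3,0,0,100]]]'

```text
t: 21.25
tcp_pos: [0.6042, 0.0613, 0.0946]
ee_rot: [180.0, -0.0, 22.9]
contact_force: [-0.2, -0.9, 2.6]
gripper_width: 0.0351
```

Emit:
jog_arm --series '[[[0,0,0.2,0,0,8],[0,0,0.4,0,0,18],[0,0,0.6,0,0,28],[0,0,0.8,0,0,38],[0,0,1.0,0,0,48],[0,0,1.2,0,0,58],[0,0,1.5,0,0,68],[0,0,1.7,0,0,78],[0,0,1.9,0,0,88],[0,0,2.1,0,0,95],[0,0,2.2,0,0,100],[0,0,2.2,0,0,100]]]'

```text
t: 22.75
tcp_pos: [0.6041, 0.0614, 0.0924]
ee_rot: [180.0, -0.0, -77.0]
contact_force: [-0.7, -0.6, 5.6]
gripper_width: 0.0347
```

```bash
python3 look.py g8
```

```text
22.75 [-4.300e-01  3.613e+01  9.931e+01 -1.000e-02  4.456e+01  7.655e+01] [0.60409838 0.06136038 0.09236041] [ 1.79995033e+02 -6.46350782e-03 -7.69745825e+01] [-0.74 -0.58  5.59] [-0.28  0.21 -0.01] 0.034655186080162874
```

View pics/g8.png

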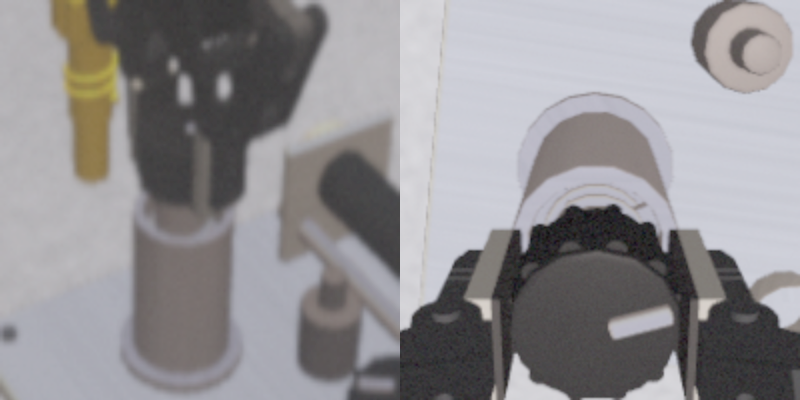

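By angle the bolt is at about 96.4 mm, by TCP height about 96.6 mm, both mid-window. I'll let it settle and make a last check before handing in.

Emit:
jog_arm --series '[[[0,0,0,0,0,0],[0,0,0,0,0,0],[0,0,0,0,0,0],[0,0,0,0,0,0]]]'

```text
t: 23.35
tcp_pos: [0.6041, 0.0614, 0.0924]
ee_rot: [-180.0, -0.0, -77.1]
contact_force: [-2.3, -1.8, 4.9]
gripper_width: 0.0345
```

```bash
python3 - <<'E'
from plant import monitor, eyes
from h import *
s=monitor.sense(); print(s['t'],s['tcp_pos'],s['contact_force'],s['gripper_width'],abs(s['joint_vel']).max())
g=lambda im:np.clip(255*(im/255.)**0.6,0,255).astype(np.uint8)
a=eyes.get_image('side')[:,:,::-1]; a0=cv2.imread('pics/side0.png')
sl=np.s_[150:330,230:430]
cv2.imwrite('pics/fin.png',g(cv2.resize(np.hstack([a0[sl],a[sl]]),None,fx=2,fy=2)))
E
```

```text
23.35 [0.60411535 0.06137442 0.0923671 ] [-2.31804721 -1.84057637  4.86576257] 0.034519035124875315 0.12401207192338456
```

View pics/fin.png

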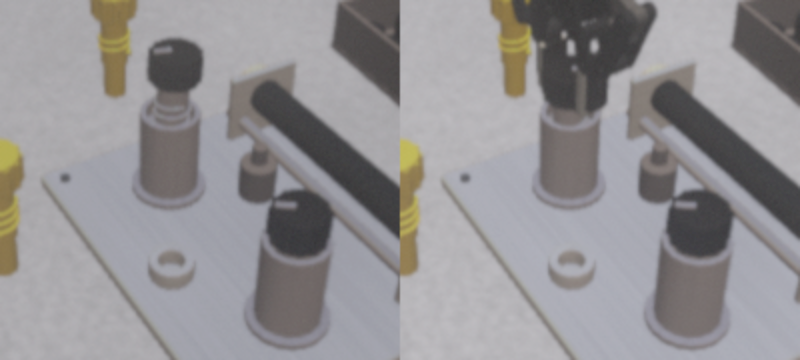

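The before/after pair shows the spacer (right half 571,268), roller (657,175) and home bolt (698,222) unmoved. The loose bolt's knob is well down and held. I'm handing in.

```bash
python3 -c "
from plant import robot; print(robot.job_done())"
```

```text
the job is handed in; nothing more can be done
None
```

The loose bolt is started in its thread and the gripper is still holding its knob. The job was handed in at about 23.4 s of the 72 s allowed, and no verdict was reported.

**Backward:** I gripped the knob at 45 N and turned it about 168° counter-clockwise, following it up about 3 mm. At roughly 150° the upward force on the tool went from +7 N to −3 N, so the bolt had passed the thread's beginning.

**Drop:** I followed it down about 7.4 mm onto the next turn (7.5 mm expected), where it pushed back at 13.5 N. I met 3–4 N of drag on the way down, so I shifted the tool about 1 mm sideways to relieve a side load.

**Forward:** I turned it 400° clockwise in two 200° strokes, with one release and regrip between them. The knob moved with the fingers in both.

**Last checks:**
- **Height:** the bolt origin works out at about 96.4 mm above the boss foot from the turn angle and 96.6 mm from the tool height (94–99 mm wanted). Both are inferred from the drop, not measured directly by camera.
- **Grip:** the fingers read 34.5 mm on the 36 mm knob. That could be contact in the grooves or a sensor offset; I did not check which.
- **Lean:** the knob showed a slight lean, which I judged by eye at about 2° or less.
- **Surroundings:** before and after pictures show the spacer, roller and home bolt where they were.

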